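# Lock the cedar-scent holder and snap its cedar cap on

### The job

Fit the cedar scent holder: push its orange wing knob down and, holding it down, turn it clockwise (seen from above) to its stop so that it stays locked, then take the loose cedar snap cap and press it straight down over the brass stud, through the click, until it sits flush on the black collar. Keep pressing after the click: the job finishes while the gripper still holds the cap and pushes it firmly down on the collar. Leave the other things on the shelf where they stand.

Things in the scene. Friction and masses are not known exactly. Their poses are not given: they have to be found in the camera images.
- holder: the white plastic scent holder, a housing 70 mm (its x) by 180 mm (its y) by 16 mm high, fixed on the shelf. Origin at the centre of its underside, z up. The stud stands at its y = -55 mm, the knob at its y = +55 mm, 110 mm apart.
- collar: the black rubber collar, 48 mm across, round the foot of the stud; its origin is the centre of its upper face, 20 mm above the shelf, where the cap's underside must come to rest. The brass stud rises 20 mm from it: 16 mm across for 14 mm, then tapering to 9 mm. Four sprung steel balls stick out of it to 22 mm across, their middles 8 mm above the collar. z up.
- knob_bar (a point): a point on the axis of the orange wing knob, 52 mm above the shelf while the knob is up, at the height to grip it. The knob is an upright flat bar 34 mm long (this point's x), 12 mm thick (this point's y: the way to grip it) and 34 mm high, reaching from 28 to 62 mm above the shelf while up; below it a flange 28 mm across, its top 28 mm above the shelf. The point turns and sinks with the knob.
- knob_push (a joint): how far the knob is pushed down: 0 up to 0.007 m (its stop). A spring lifts it: 2 N at the start, 8 N fully down. It can be turned more than a few degrees only while pushed down by at least 0.0055 m; once turned, it stays locked down at about 0.005 m by itself.
- knob (a joint): how far the knob is turned clockwise seen from above: 0 at the start to 1.45 rad (its stop). It turns easily and stays where it is left.
- cap_mid (a point): the middle (22 mm above its underside) of the loose cedar snap cap, which stands upright, open side down: an upright cylinder 44 mm high; the upper 22 mm is reddish cedar, 40 mm across (the place to grip), the lower 22 mm a brass socket, 38 mm across. 35 to 70 g. The socket's bore is 18 mm across at an inner lip 3 mm thick at the underside, wider above it, and 22 mm deep. z is the cap's axis.
- owl: ceramic owl figurine, 50 mm across, 73 mm high; origin under its centre. A bystander.
- tin: round steel collar-stay tin, 62 mm across, 28 mm high; origin under its centre. A bystander.
- jar: frosted hair-tie jar with white lid, 66 mm across, 58 mm high; origin under its centre. A bystander.
- watch_case: black lacquered watch case with brass latch, 100 mm (x) by 190 mm (y) by 74 mm high; origin under its centre. A bystander.
- shoe_horn: shoe horn with orange silicone handle, lying, 235 mm along its x, from -130 to +105 mm, 40 mm wide, 14 mm high. A bystander.
- hair_clip_tray: low plywood tray, 150 mm (x) by 100 mm (y) by 30 mm high; origin under its centre. A bystander.
- cap: the loose cedar snap cap as a whole (shape: see cap_mid); origin at the centre of its underside, z its axis, up. Pushed over the stud's balls it resists with about 8 N from about 12 to 8 mm above the collar, then the force drops, and over the last 5 mm the balls snap it down (pulling the gripper along with about 10 N) until it meets the hard collar.
Things that resemble listed ones, but are neither listed nor needed, are in the scene too. Of the things like the cap, leave any that is green; of the rest the smaller one is meant.

How it is judged:
By the outcome, as a careful person would: the job done as asked, in the order asked, and still so for the second after the job is handed in, while the arm keeps its last pose, push and grip.
It also fails if it takes over 64 s, if anything falls off the work surface, if the arm or the gripper's body presses on something with over 40 N, if the wrist force passes 120 N, or if a joint passes its speed limit or range.

### The arm

A 6-joint arm with a two-finger parallel gripper is mounted at the origin on the work surface. World frame = base frame: x ahead of the robot, y to its left, z up, the work surface at z = 0. Lengths are in mm, angles in rad, forces in N, time in s.
With the tool pointing down it reaches from about 350 to 875 mm from the base axis. Payload 15.5 kg.
Tool frame: the origin (TCP) lies midway between the tips of the shut fingers; the grasp point (between the pads) lies 19 mm behind it; z points along the fingers, y is the line along which they close (so a half turn about z gives the same grasp; the last joint's range is limited). The gripper opens to 85 mm and grips with 20 to 120 N. Pads are 22 mm wide; open, the fingers measure 114 mm over their backs; the gripper's body (76 mm by 85 mm) begins 54 mm behind the grasp point. The pads swing forward as they close: fully open they stand 13 mm farther back than shut.
Start: joints at [-1.319, 0.494, 1.345, -0, 1.302, -0.096], TCP at [212.432, -587.792, 231.277] pointing down, gripper open.
Joint ranges: [-2.91, 2.91], [-0.82, 2.16], [0.22, 2.67], [-1.22, 4.37], [0.12, 2.79], [-3.08, 3.08]. Speed limits (rad/s): [1.89, 1.89, 2.57, 3.01, 3.01, 3.01].

### API

Orientations are given as a 3x3 rotation matrix whose columns are the frame's x, y, z axes.
In Python, from workcell import read_state, read_camera, close_job, masks_of, spot_point gives the robot as it stands.
- The arm moves only by the tool play_rows, never from a script. Its argument "targets" is a list of rows, each an object of numbers: "x", "y", "z": the shift along the tool's x, y, z scaled (see below); "wx", "wy", "wz": the turn, a rotation vector about the tool's x, y, z scaled (see below); "fingers": the opening, from -1 (shut) to 1 (fully open). In form: [{"x": .., "y": .., "z": .., "wx": .., "wy": .., "wz": .., "fingers": ..}, ...]. A call has 1 to 8 rows; each row shifts and turns the commanded pose from where the row before left it, along the tool's axes as they then stand; what a row does not reach is not made up. The controller multiplies each number of a shift by 200 mm and each number of a turn by 30 degrees. A row lasts 1/10 s, in which the tool goes at most 50 mm and 8.59 degrees, less where a joint would pass 70% of its speed; a pose out of reach is approached as far as the arm can. A call with a number of a shift or a turn outside -1 to 1 is refused whole. A call with a gripper value outside its range is refused whole. The fingers move at their own pace and stop on an object; "force" is the grip in N (left out, the last holds). Time passes only in rows, so rows that do not move let the fingers close. It gives the time, the measured TCP pose, the force, the opening and the grip force at its end, in the units of the state.
- read_state(): the state, without advancing time (a new reading comes with each control period).
- read_camera(name): name is "scene" or "top"; returns a dict with "image" (384x512x3 uint8, red, green, blue), "camera_matrix" (3x3 intrinsics, pixels), "world_to_cam" (4x4, takes a point from world to camera coordinates). Camera axes: x right, y up, looking along -z (the intrinsics and any distortion apply to the point x, -y, -z); pixel columns grow to the right and rows downward; lengths in mm; the calibration is good to about 2 mm. A picture is of the moment at which its call begins. There is no depth.
- close_job(): hands the job in; it is judged then, once.
Trained networks look in a picture, given as the dict that the camera call returned (one of the last four; its "shot" number tells which), for a name from the list of things; names that differ only in an ending like _2 or _b are one class to them, and where a whole thing is asked for, a point or a joint stands for the part that bears it (a point fixed in the world has none). Each returns a list of dicts, best first, with "confidence" (0 to 1); they miss things now and then, are a little off and sometimes report something else, mostly with a low value. They report only what shows in the picture. A call takes as long as a camera call. They do not tell look-alikes from the thing itself.
- masks_of(picture, label): "pixels" (384x512 bool, what is visible of it) and "box" ([left, top, right, bottom] as shares, 0 to 1, of the picture: columns of its width, rows of its height, round what is visible of it).
- spot_point(picture, label): "location" ([column, row] as shares, 0 to 1, of the picture: columns of its width, rows of its height: a listed point, or the origin of a listed thing).
The state is a dict: "clock": time; "q": joint angles; "joint_velocities": joint speeds; "joint_efforts": joint torques, N m; "ee_pos": TCP position; "tool_rot": TCP orientation; "ft_force": force on the tool from outside, world axes, zero at the start; "moment": the same for the moment, N m; "width": opening from 0.0 (shut) to 1.0 (fully open); "grasp_force": force on a finger pad.
Only numpy, scipy, OpenCV 4.12 (cv2) and the standard library are available. Lean on these libraries where they do the work, as an engineer would, in place of code of your own. Each camera call takes 0.05 s, during which the arm holds its last target. There are 200 camera calls.

## Working session

There is one attempt and no reset: what is moved stays moved. The work goes in short steps, Python scripts to look and compute and a tool call to move; the robot and the scene stay as the last step left them, time stands still between calls to the robot, and variables do not carry over. Pictures are saved under pics/ and viewed, at most 10 in all, crops included, and the job is handed in when it is done.

Besides the shell and the picture viewer there is one more tool, called after "Emit:" as name([rows], argument=value, ...), one row to a line, values as JSON. play_rows: Moves the arm, as the interface text tells. Its arguments: {"type":"object","properties":{"targets":{"type":"array","items":{"type":"object","properties":{"x":{"type":"number"},"y":{"type":"number"},"z":{"type":"number"},"wx":{"type":"number"},"wy":{"type":"number"},"wz":{"type":"number"},"fingers":{"type":"number"}}}},"force":{"type":"number"}},"required":["targets"]}

```bash
mkdir -p pics; ls; cat > h.py <<'E'
import numpy as np, cv2
from workcell import *
def ray(p,uv):
    K=np.array(p["camera_matrix"]);T=np.array(p["world_to_cam"])
    d=np.linalg.solve(K,[uv[0],uv[1],1.]); d=np.array([d[0],-d[1],-d[2]])
    R=T[:3,:3]; return -R.T@T[:3,3], R.T@d
def onz(p,uv,z):
    c,d=ray(p,uv); return c+d*(z-c[2])/d[2]
def proj(p,X):
    T=np.array(p["world_to_cam"]);c=T[:3,:3]@X+T[:3,3]
    q=np.array(p["camera_matrix"])@np.array([c[0],-c[1],-c[2]]);return q[:2]/q[2]
def tri(ps,uvs):
    A=np.zeros((3,3));b=np.zeros(3)
    for p,uv in zip(ps,uvs):
        c,d=ray(p,uv);d=d/np.linalg.norm(d);M=np.eye(3)-np.outer(d,d);A+=M;b+=M@c
    return np.linalg.solve(A,b)
def px(s): return np.array(s)*[512,384]
E
python3 - <<'E'
from h import *
s=read_camera("scene");t=read_camera("top")
print([k for k in s]); 
cv2.imwrite("pics/a.png",cv2.resize(np.hstack([s["image"]]),(800,600),interpolation=2)[:,:,::-1])
cv2.imwrite("pics/b.png",cv2.resize(t["image"],(800,600),interpolation=2)[:,:,::-1])
Z=dict(holder=0,collar=20,knob_bar=52,cap_mid=22,cap=0,owl=0,tin=0,jar=0,watch_case=0,shoe_horn=0,hair_clip_tray=0)
for n,z in Z.items():
    for nm,p in(("s",s),("t",t)):
        for r in spot_point(p,n)[:4]:
            uv=px(r["location"]);print(n,nm,round(r["confidence"],2),uv.round(),onz(p,uv,z).round(1))
st=read_state();print(st["tool_rot"],st["ee_pos"],st["width"],st["ft_force"])
for p in(s,t):print(ray(p,(256,192)))
E
```

```text
pics
['image', 'camera_matrix', 'world_to_cam', 'shot']
holder s 0.77 [276. 201.] [497.9   9.6   0. ]
holder t 0.73 [254. 208.] [514.5  11.5   0. ]
holder t 0.38 [241. 134.] [778.4  52.    0. ]
holder t 0.22 [178. 193.] [571.5 271.8   0. ]
holder t 0.16 [269. 213.] [497.9 -39.2   0. ]
collar s 0.53 [264. 194.] [521.4 -20.7  20. ]
collar t 0.55 [271. 207.] [513.3 -47.7  20. ]
knob_bar s 0.4 [285. 201.] [519.1  75.8  52. ]
knob_bar t 0.56 [170. 227.] [448.7 285.2  52. ]
knob_bar t 0.53 [240. 209.] [504.2  56.7  52. ]
cap_mid s 0.77 [352. 240.] [454.8 290.9  22. ]
cap_mid s 0.72 [348. 213.] [379.2 202.8  22. ]
cap_mid s 0.58 [382. 234.] [369.4 323.2  22. ]
cap_mid t 0.72 [161. 251.] [371.7 320.1  22. ]
cap_mid t 0.47 [170. 227.] [453.6 291.9  22. ]
cap_mid t 0.47 [192. 248.] [381.  219.4  22. ]
cap s 0.93 [347. 222.] [390.3 212.5   0. ]
cap s 0.76 [355. 248.] [452.9 303.1   0. ]
cap s 0.65 [380. 242.] [376.9 327.4   0. ]
cap t 0.57 [166. 253.] [368.2 309.7   0. ]
cap t 0.49 [193. 249.] [379.2 217.8   0. ]
cap t 0.45 [171. 228.] [449.5 291.6   0. ]
owl s 0.87 [317. 262.] [574.7 280.    0
[... 401 characters left out ...]
8. 218.] [ 470.1 -481.7    0. ]
shoe_horn t 0.38 [268. 210.] [507.2 -36.6   0. ]
hair_clip_tray s 0.95 [398. 291.] [476.8 474.4   0. ]
hair_clip_tray s 0.48 [210. 248.] [776.  63.   0.]
hair_clip_tray t 0.76 [118. 219.] [484.  473.3   0. ]
[[ 9.40462661e-01  3.39897018e-01 -2.38547341e-06]
 [ 3.39897018e-01 -9.40462661e-01  1.21355910e-05]
 [ 1.88140252e-06 -1.22238855e-05 -1.00000000e+00]] [ 212.43786607 -587.79857252  231.27368827] 0.9996152757126764 [ 0.77752888  0.69876761 -0.20066394]
(array([1245.2249739 ,  880.42798569,  922.55327614]), array([-0.48133349, -0.62684757, -0.61269318]))
(array([ 320.73079607,   14.31312872, 1416.09396736]), array([ 0.17340563, -0.00815724, -0.98481929]))
```

View pics/a.png

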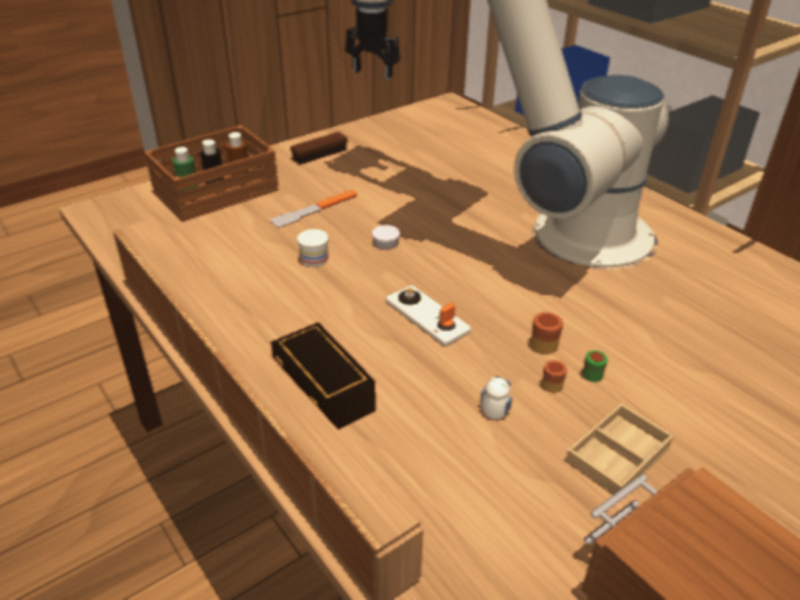

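View pics/b.png

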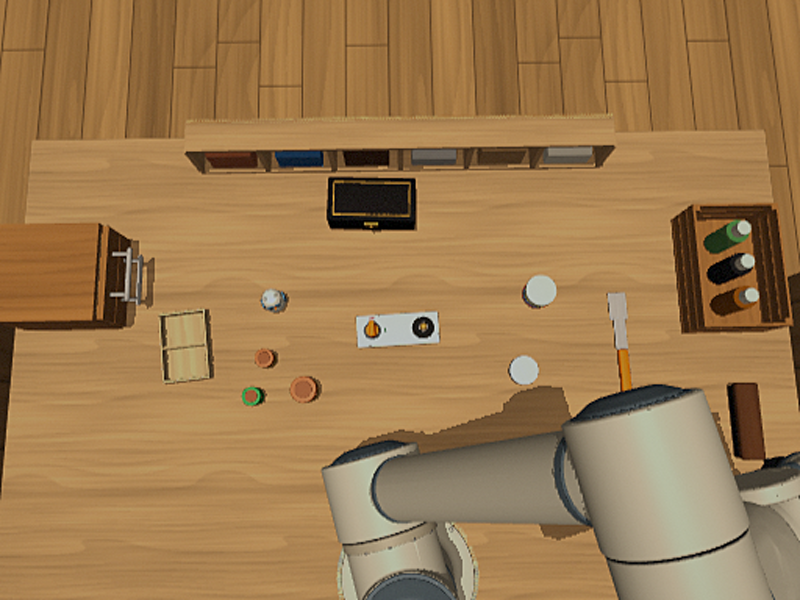

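The scene picture shows the holder at about (428,314), with the knob at (446,316) and the stud at (410,297). The small red cap is at (554,376), the larger one at (546,330) and the green one at (595,365). In the top picture the small cap is at (265,358), the knob at (371,327) and the stud at (423,327). I'll refine these positions next.

```bash
python3 - <<'E'
from h import *
s=read_camera("scene");t=read_camera("top")
def crop(p,c,w,h): 
    x,y=c;return cv2.resize(p["image"][y-h:y+h,x-w:x+w],(400,300),interpolation=cv2.INTER_CUBIC)
cv2.imwrite("pics/c.png",np.vstack([np.hstack([crop(s,(274,200),32,24),crop(t,(254,210),32,24)]),np.hstack([crop(s,(360,225),40,30),crop(t,(176,238),40,30)])])[:,:,::-1])
# holder outline in top
im=t["image"].astype(int)
w=(im.min(2)>150).astype(np.uint8); w[:, :225]=0;w[:,285:]=0;w[:195]=0;w[225:]=0
pts=np.argwhere(cv2.morphologyEx(w,cv2.MORPH_CLOSE,np.ones((5,5))))[:,::-1]
W=np.array([onz(t,q,16)[:2] for q in pts],np.float32)
print(len(pts),"holder rect",cv2.minAreaRect(W))
for n,p in(("s",s),("t",t)):
    hsv=cv2.cvtColor(p["image"],cv2.COLOR_RGB2HSV)
    m=((hsv[...,0]<14)&(hsv[...,1]>190)&(hsv[...,2]>120)).astype(np.uint8)
    k,l,st,c=cv2.connectedComponentsWithStats(m)
    for i in range(1,k):
        if st[i,4]>8 : print(n,"orange",st[i],c[i].round(1),onz(p,c[i],45)[:2].round(1))
    for r in masks_of(p,"cap")+[]:
        yx=np.argwhere(r["pixels"]);ctr=yx.mean(0)[::-1];print(n,"cap",round(r["confidence"],2),ctr.round(1),len(yx),yx.min(0),yx.max(0),onz(p,ctr,30).round(1))
    for r in masks_of(p,"knob_bar")+masks_of(p,"collar"):
        yx=np.argwhere(r["pixels"]);ctr=yx.mean(0)[::-1];print(n,"kc",round(r["confidence"],2),ctr.round(1),len(yx),yx.min(0),yx.max(0))
E
```

```text
759 holder rect ((503.9755554199219, 10.169479370117188), (67.20237731933594, 176.552001953125), 2.6588869094848633)
s orange [204 123  23  10  81] [215.1 127.2] [ 442.2 -419.2]
s orange [282 195   8  14  78] [285.8 201.5] [512.2  71.9]
s cap 0.54 [379.5 233.7] 253 [224 372] [243 387] [380.5 323.   30. ]
s kc 0.57 [285.3 200.8] 142 [194 280] [208 291]
t orange [239 208   2   6   9] [239.7 210.3] [501.4  58.1]
t cap 0.72 [194.4 249.2] 253 [241 186] [257 203] [377.1 208.9  30. ]
t cap 0.45 [161.4 253.6] 132 [248 155] [259 168] [364.4 317.1  30. ]
t cap 0.42 [169.6 229.3] 127 [224 163] [235 176] [443.8 291.8  30. ]
t kc 0.64 [344.8 186.7] 362 [176 334] [197 355]
t kc 0.41 [270.4 209.5] 126 [203 264] [216 277]
```

View pics/c.png

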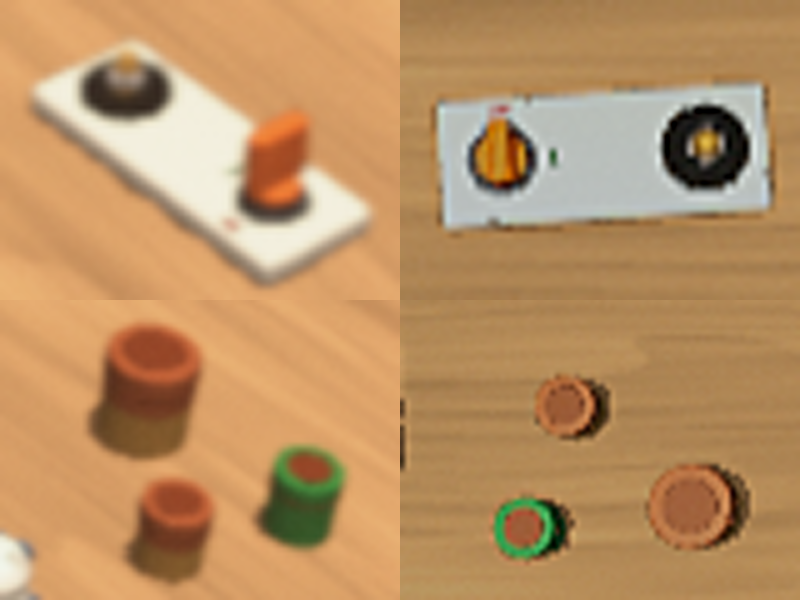

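The crops show the holder in the top view, with the bar at (497,150) pointing along the holder's x axis towards the red mark, and the stud at (707,145). The target cap is the small red one, at (175,500) in the scene crop and (567,405) in the top crop.

```bash
python3 - <<'E'
from h import *
s=read_camera("scene");t=read_camera("top")
f=lambda X,Y,x0,y0,k:((X+.5)/k-.5+x0,(Y+.5)/k-.5+y0)
a=np.radians(2.66);R=np.array([[np.cos(a),-np.sin(a)],[np.sin(a),np.cos(a)]])
o=np.array([504,10.2])
for n,y in(("knob",55),("stud",-55)):print(n,o+R@[0,y])
print("collar t",onz(t,f(306,147,222,186,6.25),20),"s",onz(s,f(126,88,242,176,6.25),20))
print("stud top t",onz(t,f(308,145,222,186,6.25),40),"s",onz(s,f(127,62,242,176,6.25),40))
print("knob flange t",onz(t,f(102,160,222,186,6.25),26),"s",onz(s,f(274,203,242,176,6.25),24))
for n,y in(("knob",55),):
  P=o+R@[0,y]
  for z in(28,62):
    for d in(-17,17):
      Q=np.r_[P+R@[d,0],z]; u=proj(s,Q);v=proj(t,Q)
      print(z,d,"s crop",((u+.5-[242,176])*6.25).round(),"t crop",((v+.5-[222,186])*6.25).round()+[400,0])
# cap: top face centre z44, crop scale 5
ct=f(167,106,136,208,5);cs=f(176,201,320,195,5)
print("cap t",onz(t,ct,44),"s",onz(s,cs,44),tri([t,s],[ct,cs]))
cb=f(170,562,320,195-60,5)
def top_t(X,Y):return f(X,Y,136,208,5)
for n,q in(("green",(126,228)),("big",(290,206))):print(n,onz(t,top_t(*q),44))
# cap colour seg in top
hsv=cv2.cvtColor(t["image"],cv2.COLOR_RGB2HSV)
print(hsv[229,170],hsv[229,166],hsv[229,180])
E
```

```text
knob [501.44750046  65.14073849]
stud [506.55249954 -44.74073849]
collar t [507.1185835  -45.31252778  20.        ] s [514.31771305 -41.86869359  20.        ]
stud top t [505.50392766 -45.54899617  40.        ] s [517.09205878 -38.03236644  40.        ]
knob flange t [501.12910844  64.70578474  26.        ] s [515.63286942  75.79518954  24.        ]
28 -17 s crop [309. 161.] t crop [503. 191.]
28 17 s crop [257. 189.] t crop [500. 128.]
62 -17 s crop [313. 105.] t crop [501. 183.]
62 17 s crop [260. 133.] t crop [497. 119.]
cap t [444.30860078 290.93921027  44.        ] s [452.20250726 294.49013841  44.        ] [445.68066555 291.22279662  37.80381668]
green [365.40017341 316.05810136  44.        ]
big [377.72799569 209.62503935  44.        ]
[ 11 171 155] [ 11 173 152] [ 16 132 170]
```

```bash
cat >> h.py <<'E'
from scipy.spatial.transform import Rotation as Rn
def plan(target,yaw,n,split=8,fing=None):
    """rows to reach TCP target with tool-x at world yaw (tool down), turning by shortest or given way"""
    st=read_state();p=np.array(st["ee_pos"]);R=np.array(st["tool_rot"])
    y0=np.arctan2(R[1,0],R[0,0]);dy=yaw-y0
    w=-np.degrees(dy)/n/30
    rows=[];step=(np.array(target)-p)/n/200
    for i in range(n):
        v=R@np.diag([1,1,1]);l=v.T@step
        rows.append((*l.round(3),round(w,3)));R=R@Rn.from_rotvec([0,0,np.radians(w*30)]).as_matrix()
    print("from",p.round(1),"yaw",y0.round(3),"deg/row",round(w*30,2),"mm/row",np.linalg.norm(step*200).round(1))
    for i in range(0,n,split):print("; ".join("%.3f %.3f %.3f w%.3f"%r for r in rows[i:i+split]))
E
python3 - <<'E'
from h import *
plan([502,66,150],0.046+np.pi,21,7)
E
```

```text
from [ 212.4 -587.8  231.3] yaw 0.347 deg/row -7.75 mm/row 34.3
0.118 -0.123 0.019 w-0.258; 0.133 -0.106 0.019 w-0.258; 0.146 -0.087 0.019 w-0.258; 0.157 -0.066 0.019 w-0.258; 0.164 -0.045 0.019 w-0.258; 0.169 -0.022 0.019 w-0.258; 0.170 0.001 0.019 w-0.258
0.169 0.024 0.019 w-0.258; 0.164 0.046 0.019 w-0.258; 0.156 0.068 0.019 w-0.258; 0.146 0.088 0.019 w-0.258; 0.132 0.107 0.019 w-0.258; 0.117 0.124 0.019 w-0.258; 0.099 0.139 0.019 w-0.258
0.079 0.151 0.019 w-0.258; 0.058 0.160 0.019 w-0.258; 0.036 0.166 0.019 w-0.258; 0.013 0.170 0.019 w-0.258; -0.010 0.170 0.019 w-0.258; -0.033 0.167 0.019 w-0.258; -0.055 0.161 0.019 w-0.258
```

Emit:
play_rows([
  {"x": 0.118,"y": -0.123,"z": 0.019,"wz": -0.258,"fingers": 0.2},
  {"x": 0.133,"y": -0.106,"z": 0.019,"wz": -0.258,"fingers": 0.2},
  {"x": 0.146,"y": -0.087,"z": 0.019,"wz": -0.258,"fingers": 0.2},
  {"x": 0.157,"y": -0.066,"z": 0.019,"wz": -0.258,"fingers": 0.2},
  {"x": 0.164,"y": -0.045,"z": 0.019,"wz": -0.258,"fingers": 0.2},
  {"x": 0.169,"y": -0.022,"z": 0.019,"wz": -0.258,"fingers": 0.2},
  {"x": 0.17,"y": 0.001,"z": 0.019,"wz": -0.258,"fingers": 0.2},
])

```text
validation failed for argument at $.ta...
```

Emit:
play_rows([
  {"x": 0.169,"y": 0.024,"z": 0.019,"wz": -0.258,"fingers": 0.2},
  {"x": 0.164,"y": 0.046,"z": 0.019,"wz": -0.258,"fingers": 0.2},
  {"x": 0.156,"y": 0.068,"z": 0.019,"wz": -0.258,"fingers": 0.2},
  {"x": 0.146,"y": 0.088,"z": 0.019,"wz": -0.258,"fingers": 0.2},
  {"x": 0.132,"y": 0.107,"z": 0.019,"wz": -0.258,"fingers": 0.2},
  {"x": 0.117,"y": 0.124,"z": 0.019,"wz": -0.258,"fingers": 0.2},
  {"x": 0.099,"y": 0.139,"z": 0.019,"wz": -0.258,"fingers": 0.2},
])

```text
validation failed for argument at $.ta...
```

Emit:
play_rows([
  {"x": 0.079,"y": 0.151,"z": 0.019,"wz": -0.258,"fingers": 0.2},
  {"x": 0.058,"y": 0.16,"z": 0.019,"wz": -0.258,"fingers": 0.2},
  {"x": 0.036,"y": 0.166,"z": 0.019,"wz": -0.258,"fingers": 0.2},
  {"x": 0.013,"y": 0.17,"z": 0.019,"wz": -0.258,"fingers": 0.2},
  {"x": -0.01,"y": 0.17,"z": 0.019,"wz": -0.258,"fingers": 0.2},
  {"x": -0.033,"y": 0.167,"z": 0.019,"wz": -0.258,"fingers": 0.2},
  {"x": -0.055,"y": 0.161,"z": 0.019,"wz": -0.258,"fingers": 0.2},
])

```text
validation failed for argument at $.ta...
```

```bash
python3 - <<'E'
from h import *
st=read_state();print(st["clock"],np.round(st["ee_pos"],1),np.round(st["tool_rot"],3),st["width"],np.round(st["q"],2),np.round(st["ft_force"],1))
s=read_camera("scene");t=read_camera("top")
def crop(p,c,w,h): 
    x,y=c;return cv2.resize(p["image"][y-h:y+h,x-w:x+w],(400,300),interpolation=cv2.INTER_CUBIC)
cv2.imwrite("pics/d.png",np.hstack([crop(s,(274,185),40,30),crop(t,(254,205),40,30)])[:,:,::-1])
X=np.array(st["ee_pos"]);print("tcp proj s",(proj(s,X)+.5-[234,155])*5,"t",(proj(t,X)+.5-[214,175])*5)
for n in("knob_bar","collar"):
  for q in(s,t):
    for r in spot_point(q,n)[:2]:print(n,r["confidence"],px(r["location"]),onz(q,px(r["location"]),52 if n[0]=="k" else 20)[:2].round(1))
E
```

```text
1.7 [ 212.4 -587.8  231.3] [[ 0.94  0.34 -0.  ]
 [ 0.34 -0.94  0.  ]
 [ 0.   -0.   -1.  ]] 0.9994669503619728 [-1.32  0.49  1.35  0.    1.3  -0.1 ] [ 0.4  0.3 -0.1]
tcp proj s [  25.99842985 -518.50041983] t [1293.08497005  634.13518439]
knob_bar 0.65 [173.312  229.0176] [442.6 275.2]
knob_bar 0.5 [239.3088 209.5104] [503.2  59.1]
collar 0.53 [314.2144 263.616 ] [597.9 292.1]
collar 0.42 [263.2192 189.3888] [509.7 -40.2]
collar 0.57 [240.0768 209.5872] [507.2  57.5]
collar 0.42 [271.3088 209.2032] [506.7 -47.9]
```

View pics/d.png

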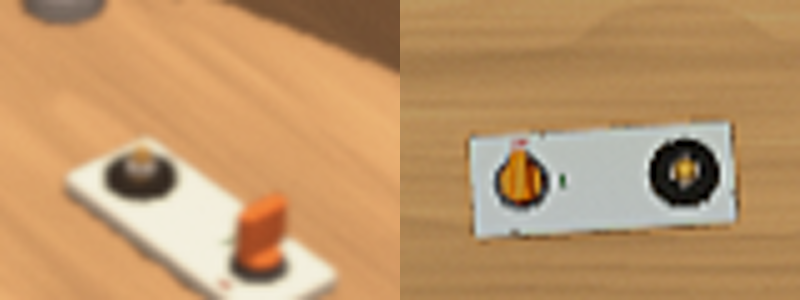

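The arm did not move: the calls were refused, so the picture shows the same scene with no gripper in it. Rows probably need all seven keys.

Emit:
play_rows([
  {"x": 0.118,"y": -0.123,"z": 0.019,"wx": 0,"wy": 0,"wz": -0.258,"fingers": 0.2},
  {"x": 0.133,"y": -0.106,"z": 0.019,"wx": 0,"wy": 0,"wz": -0.258,"fingers": 0.2},
  {"x": 0.146,"y": -0.087,"z": 0.019,"wx": 0,"wy": 0,"wz": -0.258,"fingers": 0.2},
  {"x": 0.157,"y": -0.066,"z": 0.019,"wx": 0,"wy": 0,"wz": -0.258,"fingers": 0.2},
  {"x": 0.164,"y": -0.045,"z": 0.019,"wx": 0,"wy": 0,"wz": -0.258,"fingers": 0.2},
  {"x": 0.169,"y": -0.022,"z": 0.019,"wx": 0,"wy": 0,"wz": -0.258,"fingers": 0.2},
  {"x": 0.17,"y": 0.001,"z": 0.019,"wx": 0,"wy": 0,"wz": -0.258,"fingers": 0.2},
])

```text
clock: 2.7
ee_pos: [309.5, -368.9, 204.7]
tool_rot: [[0.27, 0.963, 0.0], [0.963, -0.27, -0.0], [-0.0, 0.0, -1.0]]
ft_force: [1.5, -0.1, -0.1]
width: 0.595
grasp_force: 0.0
```

Emit:
play_rows([
  {"x": 0.169,"y": 0.024,"z": 0.019,"wx": 0,"wy": 0,"wz": -0.258,"fingers": 0.2},
  {"x": 0.164,"y": 0.046,"z": 0.019,"wx": 0,"wy": 0,"wz": -0.258,"fingers": 0.2},
  {"x": 0.156,"y": 0.068,"z": 0.019,"wx": 0,"wy": 0,"wz": -0.258,"fingers": 0.2},
  {"x": 0.146,"y": 0.088,"z": 0.019,"wx": 0,"wy": 0,"wz": -0.258,"fingers": 0.2},
  {"x": 0.132,"y": 0.107,"z": 0.019,"wx": 0,"wy": 0,"wz": -0.258,"fingers": 0.2},
  {"x": 0.117,"y": 0.124,"z": 0.019,"wx": 0,"wy": 0,"wz": -0.258,"fingers": 0.2},
  {"x": 0.099,"y": 0.139,"z": 0.019,"wx": 0,"wy": 0,"wz": -0.258,"fingers": 0.2},
])

```text
clock: 3.4
ee_pos: [406.5, -150.8, 178.1]
tool_rot: [[-0.623, 0.782, 0.001], [0.782, 0.623, -0.0], [-0.001, 0.0, -1.0]]
ft_force: [0.5, 0.4, -0.4]
width: 0.597
grasp_force: 0.0
```

Emit:
play_rows([
  {"x": 0.079,"y": 0.151,"z": 0.019,"wx": 0,"wy": 0,"wz": -0.258,"fingers": 0.2},
  {"x": 0.058,"y": 0.16,"z": 0.019,"wx": 0,"wy": 0,"wz": -0.258,"fingers": 0.2},
  {"x": 0.036,"y": 0.166,"z": 0.019,"wx": 0,"wy": 0,"wz": -0.258,"fingers": 0.2},
  {"x": 0.013,"y": 0.17,"z": 0.019,"wx": 0,"wy": 0,"wz": -0.258,"fingers": 0.2},
  {"x": -0.01,"y": 0.17,"z": 0.019,"wx": 0,"wy": 0,"wz": -0.258,"fingers": 0.2},
  {"x": -0.033,"y": 0.167,"z": 0.019,"wx": 0,"wy": 0,"wz": -0.258,"fingers": 0.2},
  {"x": -0.055,"y": 0.161,"z": 0.019,"wx": 0,"wy": 0,"wz": -0.258,"fingers": 0.2},
  {"x": 0,"y": 0,"z": 0,"wx": 0,"wy": 0,"wz": 0,"fingers": 0.2},
])

```text
clock: 4.2
ee_pos: [504.9, 68.4, 151.2]
tool_rot: [[-0.999, -0.05, 0.001], [-0.05, 0.999, 0.001], [-0.001, 0.001, -1.0]]
ft_force: [-0.1, 0.4, 0.4]
width: 0.6
grasp_force: 0.0
```

```bash
python3 - <<'E'
from h import *
st=read_state();print(st["clock"],np.round(st["ee_pos"],1),np.round(st["tool_rot"],3),st["width"],np.round(st["q"],2),np.round(st["ft_force"],1))
s=read_camera("scene");t=read_camera("top")
def crop(p,c,w,h): 
    x,y=c;return cv2.resize(p["image"][y-h:y+h,x-w:x+w],(400,300),interpolation=cv2.INTER_CUBIC)
cv2.imwrite("pics/e.png",np.hstack([crop(s,(274,185),40,30),crop(t,(254,205),40,30)])[:,:,::-1])
X=np.array(st["ee_pos"]);print("tcp proj s",(proj(s,X)+.5-[234,155])*5,"t",(proj(t,X)+.5-[214,175])*5)
E
```

```text
4.2 [504.9  68.4 151.2] [[-0.999 -0.05   0.001]
 [-0.05   0.999  0.001]
 [-0.001  0.001 -1.   ]] 0.5995322947396853 [ 0.02  0.43  1.72  0.    0.98 -1.6 ] [-0.1  0.4  0.4]
tcp proj s [276.49381733  82.10832979] t [108.25974187 151.11331107]
```

View pics/e.png

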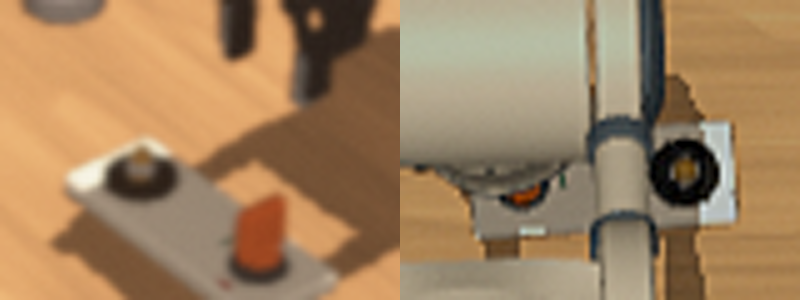

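In the scene view the fingertips at (238,55) and (303,100) straddle the knob line. They sit about 1 px left of where the model puts them, the same bias the knob shows, so the top-derived positions are consistent with the robot. I'll go down now and grip the knob.

Emit:
play_rows([
  {"x": 0.017,"y": -0.016,"z": 0.148,"wx": 0,"wy": 0,"wz": 0,"fingers": 0.1},
  {"x": 0,"y": 0,"z": 0.148,"wx": 0,"wy": 0,"wz": 0,"fingers": 0.0},
  {"x": 0,"y": 0,"z": 0.148,"wx": 0,"wy": 0,"wz": 0,"fingers": -0.1},
  {"x": 0,"y": 0,"z": 0.148,"wx": 0,"wy": 0,"wz": 0,"fingers": -0.2},
  {"x": 0,"y": 0,"z": 0,"wx": 0,"wy": 0,"wz": 0,"fingers": -0.3},
], force=60)

```text
clock: 4.8
ee_pos: [498.2, 61.1, 30.8]
tool_rot: [[-0.999, -0.04, -0.005], [-0.04, 0.999, -0.0], [0.005, 0.0, -1.0]]
ft_force: [1.0, -0.5, 0.9]
width: 0.348
grasp_force: 0.0
```

Emit:
play_rows([
  {"x": 0,"y": 0,"z": 0,"wx": 0,"wy": 0,"wz": 0,"fingers": -0.3},
  {"x": 0,"y": 0,"z": 0,"wx": 0,"wy": 0,"wz": 0,"fingers": -0.3},
  {"x": 0,"y": 0,"z": 0,"wx": 0,"wy": 0,"wz": 0,"fingers": -0.3},
])

```text
clock: 5.1
ee_pos: [501.1, 61.9, 34.5]
tool_rot: [[-0.999, -0.042, 0.002], [-0.042, 0.999, 0.0], [-0.002, -0.0, -1.0]]
ft_force: [-0.5, -0.1, 0.1]
width: 0.349
grasp_force: 0.0
```

```bash
python3 - <<'E'
from h import *
st=read_state();print(st["clock"],np.round(st["ee_pos"],2),np.round(st["tool_rot"],3))
s=read_camera("scene")
cv2.imwrite("pics/f.png",cv2.resize(s["image"][165:225,240:320],(800,600),interpolation=cv2.INTER_CUBIC)[:,:,::-1])
E
```

```text
5.1 [501.05  61.89  34.5 ] [[-0.999 -0.042  0.002]
 [-0.042  0.999  0.   ]
 [-0.002 -0.    -1.   ]]
```

View pics/f.png

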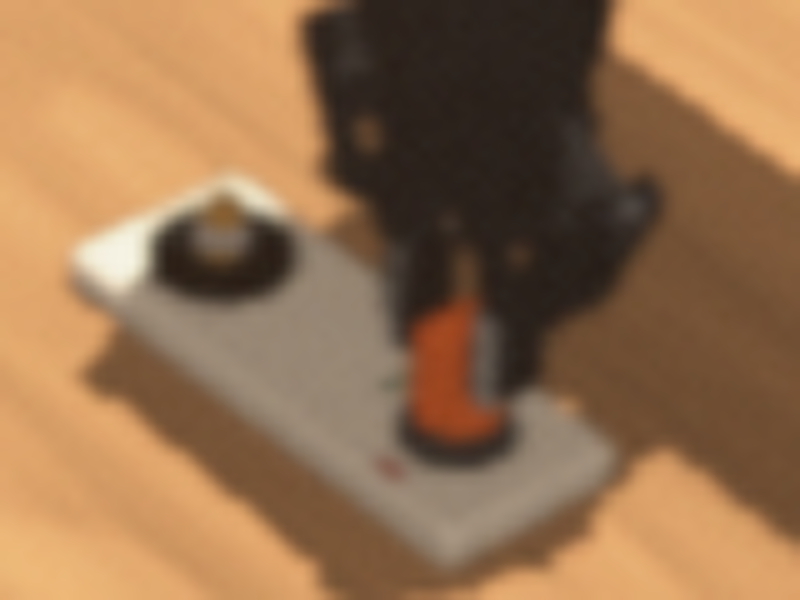

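The fingers straddle the orange bar at (445,370). I'll centre by 3 mm and close.

Emit:
play_rows([
  {"x": 0,"y": 0.015,"z": 0.005,"wx": 0,"wy": 0,"wz": 0,"fingers": -0.3},
  {"x": 0,"y": 0,"z": 0,"wx": 0,"wy": 0,"wz": 0,"fingers": -1},
  {"x": 0,"y": 0,"z": 0,"wx": 0,"wy": 0,"wz": 0,"fingers": -1},
  {"x": 0,"y": 0,"z": 0,"wx": 0,"wy": 0,"wz": 0,"fingers": -1},
  {"x": 0,"y": 0,"z": 0,"wx": 0,"wy": 0,"wz": 0,"fingers": -1},
  {"x": 0,"y": 0,"z": 0,"wx": 0,"wy": 0,"wz": 0,"fingers": -1},
], force=60)

```text
clock: 5.75
ee_pos: [500.2, 66.0, 32.2]
tool_rot: [[-0.999, -0.042, 0.0], [-0.042, 0.999, 0.001], [-0.0, 0.001, -1.0]]
ft_force: [-0.3, 12.0, 2.2]
width: 0.129
grasp_force: 60.4
```

Emit:
play_rows([
  {"x": 0,"y": 0.006,"z": 0.01,"wx": 0,"wy": 0,"wz": 0,"fingers": -1},
  {"x": 0,"y": 0,"z": 0.01,"wx": 0,"wy": 0,"wz": 0,"fingers": -1},
  {"x": 0,"y": 0,"z": 0.01,"wx": 0,"wy": 0,"wz": 0,"fingers": -1},
  {"x": 0,"y": 0,"z": 0.007,"wx": 0,"wy": 0,"wz": 0,"fingers": -1},
  {"x": 0,"y": 0,"z": 0,"wx": 0,"wy": 0,"wz": 0,"fingers": -1},
])

```text
clock: 6.25
ee_pos: [500.3, 66.4, 25.5]
tool_rot: [[-0.999, -0.042, 0.001], [-0.042, 0.999, 0.0], [-0.001, 0.0, -1.0]]
ft_force: [-4.3, 3.1, 25.7]
width: 0.134
grasp_force: 64.3
```

Emit:
play_rows([
  {"x": 0,"y": 0,"z": 0,"wx": 0,"wy": 0,"wz": 0.15,"fingers": -1},
  {"x": 0,"y": 0,"z": 0,"wx": 0,"wy": 0,"wz": 0.15,"fingers": -1},
  {"x": 0,"y": 0,"z": 0,"wx": 0,"wy": 0,"wz": 0.15,"fingers": -1},
  {"x": 0,"y": 0,"z": 0,"wx": 0,"wy": 0,"wz": 0.15,"fingers": -1},
  {"x": 0,"y": 0,"z": 0,"wx": 0,"wy": 0,"wz": 0.15,"fingers": -1},
])

```text
clock: 6.75
ee_pos: [500.5, 67.6, 25.6]
tool_rot: [[-0.938, 0.347, 0.001], [0.347, 0.938, 0.002], [-0.001, 0.002, -1.0]]
ft_force: [-3.6, 25.3, 26.1]
width: 0.13
grasp_force: 64.2
```

Emit:
play_rows([
  {"x": 0,"y": 0.007,"z": 0,"wx": 0,"wy": 0,"wz": 0.1,"fingers": -1},
  {"x": 0,"y": 0.003,"z": 0,"wx": 0,"wy": 0,"wz": 0.2,"fingers": -1},
  {"x": 0,"y": 0.002,"z": 0,"wx": 0,"wy": 0,"wz": 0.2,"fingers": -1},
  {"x": 0,"y": 0.002,"z": 0,"wx": 0,"wy": 0,"wz": 0.2,"fingers": -1},
  {"x": 0,"y": 0.002,"z": 0,"wx": 0,"wy": 0,"wz": 0.2,"fingers": -1},
])

```text
clock: 7.25
ee_pos: [501.7, 70.2, 25.5]
tool_rot: [[-0.677, 0.736, 0.001], [0.736, 0.677, 0.001], [0.0, 0.002, -1.0]]
ft_force: [-4.5, 17.6, 25.8]
width: 0.13
grasp_force: 64.2
```

Emit:
play_rows([
  {"x": 0.004,"y": 0.005,"z": 0,"wx": 0,"wy": 0,"wz": 0.2,"fingers": -1},
  {"x": 0,"y": 0.003,"z": 0,"wx": 0,"wy": 0,"wz": 0.2,"fingers": -1},
  {"x": 0,"y": 0.003,"z": 0,"wx": 0,"wy": 0,"wz": 0.2,"fingers": -1},
  {"x": 0,"y": 0.003,"z": 0,"wx": 0,"wy": 0,"wz": 0.2,"fingers": -1},
  {"x": 0,"y": 0.003,"z": 0,"wx": 0,"wy": 0,"wz": 0.2,"fingers": -1},
  {"x": 0,"y": 0,"z": 0,"wx": 0,"wy": 0,"wz": 0,"fingers": -1},
])

```text
clock: 7.85
ee_pos: [504.0, 72.0, 25.5]
tool_rot: [[-0.219, 0.976, 0.001], [0.976, 0.219, 0.001], [0.0, 0.001, -1.0]]
ft_force: [-3.9, 9.3, 27.0]
width: 0.129
grasp_force: 64.3
```

```bash
python3 - <<'E'
from h import *
st=read_state();R=np.array(st["tool_rot"]);print(st["clock"],np.round(st["ee_pos"],2),R.round(3)[:,0],R.T@st["ft_force"],R.T@st["moment"],np.degrees(np.arctan2(R[1,0],R[0,0]))-182.4)
E
```

```text
7.85 [504.05  72.03  25.53] [-0.219  0.976  0.   ] [  9.89386876  -1.73208622 -26.98576341] [0.57631277 1.72661984 0.00596416] -79.74159119359913
```

Emit:
play_rows([
  {"x": 0,"y": 0.002,"z": 0,"wx": 0,"wy": 0,"wz": 0.1,"fingers": -1},
  {"x": 0,"y": 0.001,"z": 0,"wx": 0,"wy": 0,"wz": 0.06,"fingers": -1},
  {"x": 0,"y": 0,"z": 0,"wx": 0,"wy": 0,"wz": 0,"fingers": -1},
])

```text
clock: 8.15
ee_pos: [504.5, 72.2, 25.5]
tool_rot: [[-0.14, 0.99, 0.001], [0.99, 0.14, 0.001], [0.001, 0.001, -1.0]]
ft_force: [-5.4, 8.8, 26.9]
width: 0.132
grasp_force: 64.4
```

```bash
python3 - <<'E'
from h import *
st=read_state();R=np.array(st["tool_rot"]);print(st["clock"],np.round(st["ee_pos"],2),R.round(3)[:,0],R.T@st["ft_force"],R.T@st["moment"],np.degrees(np.arctan2(R[1,0],R[0,0]))-182.4)
E
```

```text
8.15 [504.49  72.16  25.54] [-0.14   0.99   0.001] [  9.44144117  -4.06425451 -26.92949381] [ 0.81610678  1.73610648 -0.39376573] -84.35335641289922
```

Emit:
play_rows([
  {"x": 0,"y": 0,"z": 0,"wx": 0,"wy": 0,"wz": 0.07,"fingers": -1},
  {"x": 0,"y": 0,"z": 0,"wx": 0,"wy": 0,"wz": 0.03,"fingers": -1},
  {"x": 0,"y": 0,"z": 0,"wx": 0,"wy": 0,"wz": 0,"fingers": -1},
])

```text
clock: 8.45
ee_pos: [504.7, 72.2, 25.5]
tool_rot: [[-0.089, 0.996, 0.001], [0.996, 0.089, 0.001], [0.0, 0.001, -1.0]]
ft_force: [-4.7, 11.3, 25.7]
width: 0.131
grasp_force: 69.1
```

```bash
python3 - <<'E'
from h import *
st=read_state();R=np.array(st["tool_rot"]);print(st["clock"],np.round(st["ee_pos"],2),R.round(3)[:,0],R.T@st["ft_force"],R.T@st["moment"],np.degrees(np.arctan2(R[1,0],R[0,0]))-182.4)
E
```

```text
8.45 [504.67  72.23  25.54] [-0.089  0.996  0.   ] [ 11.72744253  -3.67555044 -25.73663395] [ 0.77159932  1.97948093 -1.15992733] -87.26729182018379
```

Turning moment now builds with no motion, so the knob is at its stop. I'll release, rise and look at it.

Emit:
play_rows([
  {"x": 0,"y": 0,"z": 0,"wx": 0,"wy": 0,"wz": 0,"fingers": -0.2},
  {"x": 0,"y": 0,"z": 0,"wx": 0,"wy": 0,"wz": 0,"fingers": -0.2},
  {"x": 0,"y": 0,"z": 0,"wx": 0,"wy": 0,"wz": 0,"fingers": -0.2},
  {"x": 0,"y": 0,"z": -0.1,"wx": 0,"wy": 0,"wz": 0,"fingers": -0.1},
  {"x": 0,"y": 0,"z": -0.2,"wx": 0,"wy": 0,"wz": 0,"fingers": 0.2},
  {"x": 0,"y": 0,"z": -0.25,"wx": 0,"wy": 0,"wz": 0,"fingers": 0.4},
])

```text
clock: 9.05
ee_pos: [503.1, 71.4, 134.6]
tool_rot: [[-0.089, 0.996, -0.004], [0.996, 0.089, -0.0], [0.0, -0.004, -1.0]]
ft_force: [1.5, -0.6, 0.3]
width: 0.701
grasp_force: 0.0
```

```bash
python3 - <<'E'
from h import *
st=read_state();print(st["clock"],np.round(st["ee_pos"],2),st["width"],np.round(st["ft_force"],1))
plan([449.5,292.5,135],np.arctan2(.996,-.089),7)
E
```

```text
9.05 [503.14  71.42 134.56] 0.7010527490178202 [ 1.5 -0.6  0.3]
from [503.1  71.4 134.6] yaw 1.66 deg/row -0.0 mm/row 32.5
0.161 -0.024 -0.000 w-0.000; 0.161 -0.024 -0.000 w-0.000; 0.161 -0.024 -0.000 w-0.000; 0.161 -0.024 -0.000 w-0.000; 0.161 -0.024 -0.000 w-0.000; 0.161 -0.024 -0.000 w-0.000; 0.161 -0.024 -0.000 w-0.000
```

Emit:
play_rows([
  {"x": 0.161,"y": -0.024,"z": 0,"wx": 0,"wy": 0,"wz": 0,"fingers": 0.4},
  {"x": 0.161,"y": -0.024,"z": 0,"wx": 0,"wy": 0,"wz": 0,"fingers": 0.4},
  {"x": 0.161,"y": -0.024,"z": 0,"wx": 0,"wy": 0,"wz": 0,"fingers": 0.4},
  {"x": 0.161,"y": -0.024,"z": 0,"wx": 0,"wy": 0,"wz": 0,"fingers": 0.4},
  {"x": 0.161,"y": -0.024,"z": 0,"wx": 0,"wy": 0,"wz": 0,"fingers": 0.4},
  {"x": 0.161,"y": -0.024,"z": 0,"wx": 0,"wy": 0,"wz": 0,"fingers": 0.4},
  {"x": 0.161,"y": -0.024,"z": 0,"wx": 0,"wy": 0,"wz": 0,"fingers": 0.4},
])

```text
clock: 9.75
ee_pos: [450.3, 294.2, 134.4]
tool_rot: [[-0.089, 0.996, -0.0], [0.996, 0.089, -0.0], [-0.0, -0.0, -1.0]]
ft_force: [1.1, -0.4, -0.3]
width: 0.697
grasp_force: 0.0
```

Emit:
play_rows([
  {"x": 0,"y": 0,"z": 0,"wx": 0,"wy": 0,"wz": 0,"fingers": 0.4},
  {"x": 0,"y": 0,"z": 0,"wx": 0,"wy": 0,"wz": 0,"fingers": 0.4},
  {"x": 0,"y": 0,"z": 0,"wx": 0,"wy": 0,"wz": 0,"fingers": 0.4},
  {"x": 0,"y": 0,"z": 0,"wx": 0,"wy": 0,"wz": 0,"fingers": 0.4},
])

```text
clock: 10.15
ee_pos: [451.1, 292.2, 134.6]
tool_rot: [[-0.088, 0.996, -0.0], [0.996, 0.088, -0.0], [-0.0, -0.0, -1.0]]
ft_force: [0.3, -0.5, 0.4]
width: 0.703
grasp_force: 0.0
```

```bash
python3 - <<'E'
from h import *
st=read_state();print(st["clock"],np.round(st["ee_pos"],2),st["width"],np.round(st["ft_force"],1))
s=read_camera("scene");t=read_camera("top")
def crop(p,x0,y0,k,W,H): return cv2.resize(p["image"][y0:y0+H//k,x0:x0+W//k],(W,H),interpolation=cv2.INTER_CUBIC)
cv2.imwrite("pics/g.png",np.vstack([np.hstack([crop(s,320,190,5,400,300),crop(t,136,208,5,400,300)]),np.hstack([crop(s,242,176,5,400,300),crop(t,224,186,5,400,300)])])[:,:,::-1])
X=np.array(st["ee_pos"]);print("tcp crop s",(proj(s,X)+.5-[320,190])*5)
E
```

```text
10.15 [451.06 292.18 134.59] 0.7028899632414564 [ 0.3 -0.5  0.4]
tcp crop s [198.68534137  96.45235618]
```

View pics/g.png

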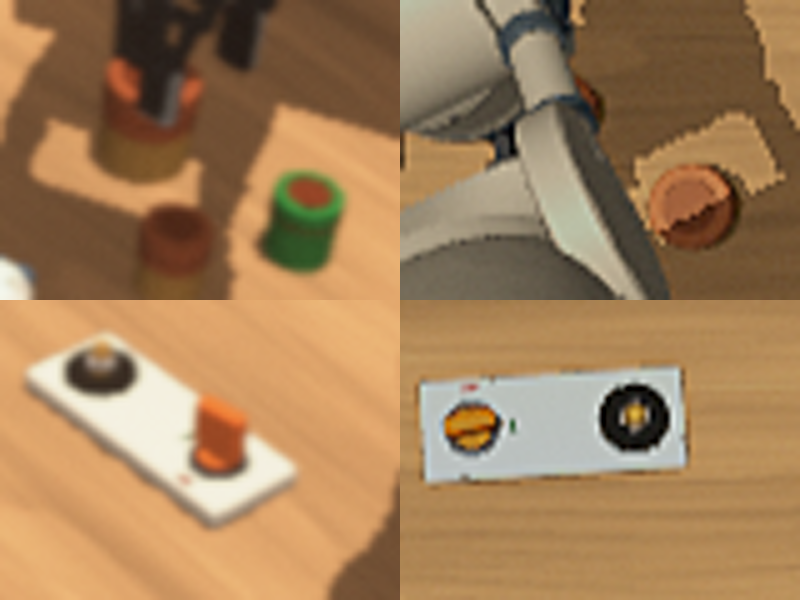

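The bar now points along the holder's y axis to the green mark at (512,425), so the knob is locked. In the scene view the fingertips at (165,120) and (235,65) straddle the small cap at (175,225). I'll go down and grip it.

Emit:
play_rows([
  {"x": 0,"y": 0,"z": 0.15,"wx": 0,"wy": 0,"wz": 0,"fingers": 0.4},
  {"x": 0,"y": 0,"z": 0.15,"wx": 0,"wy": 0,"wz": 0,"fingers": 0.4},
  {"x": 0,"y": 0,"z": 0.15,"wx": 0,"wy": 0,"wz": 0,"fingers": 0.4},
  {"x": 0,"y": 0,"z": 0.1,"wx": 0,"wy": 0,"wz": 0,"fingers": 0.4},
  {"x": 0,"y": 0,"z": 0.06,"wx": 0,"wy": 0,"wz": 0,"fingers": 0.4},
  {"x": 0,"y": 0,"z": 0,"wx": 0,"wy": 0,"wz": 0,"fingers": 0.2},
  {"x": 0,"y": 0,"z": 0,"wx": 0,"wy": 0,"wz": 0,"fingers": 0.1},
  {"x": 0,"y": 0,"z": 0,"wx": 0,"wy": 0,"wz": 0,"fingers": 0},
], force=50)

```text
clock: 11.05
ee_pos: [451.5, 293.4, 13.7]
tool_rot: [[-0.089, 0.996, 0.001], [0.996, 0.089, 0.001], [0.001, 0.002, -1.0]]
ft_force: [-0.2, -0.6, -0.0]
width: 0.501
grasp_force: 0.1
```

Emit:
play_rows([
  {"x": 0,"y": 0,"z": 0,"wx": 0,"wy": 0,"wz": 0,"fingers": -0.2},
  {"x": 0,"y": 0,"z": 0,"wx": 0,"wy": 0,"wz": 0,"fingers": -1},
  {"x": 0,"y": 0,"z": 0,"wx": 0,"wy": 0,"wz": 0,"fingers": -1},
  {"x": 0,"y": 0,"z": 0,"wx": 0,"wy": 0,"wz": 0,"fingers": -1},
])

```text
clock: 11.45
ee_pos: [451.5, 293.4, 14.0]
tool_rot: [[-0.089, 0.996, 0.002], [0.996, 0.089, 0.001], [0.001, 0.002, -1.0]]
ft_force: [-0.6, -1.2, 7.8]
width: 0.452
grasp_force: 49.3
```

```bash
python3 - <<'E'
from h import *
st=read_state();print(st["clock"],np.round(st["ee_pos"],2),st["width"]*85,np.round(st["ft_force"],1),st["grasp_force"],np.round(st["tool_rot"],3))
E
```

```text
11.45 [451.47 293.39  13.97] 38.41200406011301 [-0.6 -1.2  7.8] 49.25609350204468 [[-0.089  0.996  0.002]
 [ 0.996  0.089  0.001]
 [ 0.001  0.002 -1.   ]]
```

```bash
python3 - <<'E'
from h import *
st=read_state();R=np.array(st["tool_rot"]);
print(R.T@(np.array([510.5,-43.5,95])-st["ee_pos"])/200)
E
```

```text
[-1.70380019  0.1446013  -0.40603132]
```

Emit:
play_rows([
  {"x": 0,"y": 0,"z": -0.1,"wx": 0,"wy": 0,"wz": 0,"fingers": -1},
  {"x": 0,"y": 0,"z": -0.15,"wx": 0,"wy": 0,"wz": 0,"fingers": -1},
  {"x": 0,"y": 0,"z": -0.15,"wx": 0,"wy": 0,"wz": 0,"fingers": -1},
], force=70)

```text
clock: 11.75
ee_pos: [450.8, 293.1, 94.3]
tool_rot: [[-0.089, 0.996, 0.0], [0.996, 0.089, 0.0], [0.0, 0.0, -1.0]]
ft_force: [0.7, 0.0, -0.8]
width: 0.447
grasp_force: 70.2
```

Emit:
play_rows([
  {"x": -0.1,"y": 0.006,"z": 0,"wx": 0,"wy": 0,"wz": 0,"fingers": -1},
  {"x": -0.18,"y": 0.015,"z": 0,"wx": 0,"wy": 0,"wz": 0,"fingers": -1},
  {"x": -0.18,"y": 0.015,"z": 0,"wx": 0,"wy": 0,"wz": 0,"fingers": -1},
  {"x": -0.18,"y": 0.015,"z": 0,"wx": 0,"wy": 0,"wz": 0,"fingers": -1},
  {"x": -0.18,"y": 0.015,"z": 0,"wx": 0,"wy": 0,"wz": 0,"fingers": -1},
  {"x": -0.18,"y": 0.015,"z": 0,"wx": 0,"wy": 0,"wz": 0,"fingers": -1},
  {"x": -0.18,"y": 0.015,"z": 0,"wx": 0,"wy": 0,"wz": 0,"fingers": -1},
  {"x": -0.18,"y": 0.015,"z": 0,"wx": 0,"wy": 0,"wz": 0,"fingers": -1},
])

```text
clock: 12.55
ee_pos: [497.6, 22.7, 93.6]
tool_rot: [[-0.089, 0.996, 0.002], [0.996, 0.089, -0.0], [-0.0, 0.002, -1.0]]
ft_force: [0.4, -0.3, -1.4]
width: 0.447
grasp_force: 70.2
```

Emit:
play_rows([
  {"x": -0.18,"y": 0.017,"z": 0,"wx": 0,"wy": 0,"wz": 0,"fingers": -1},
  {"x": -0.1,"y": 0.01,"z": 0,"wx": 0,"wy": 0,"wz": 0,"fingers": -1},
  {"x": -0.064,"y": 0.006,"z": 0.1,"wx": 0,"wy": 0,"wz": 0,"fingers": -1},
  {"x": 0,"y": 0,"z": 0.06,"wx": 0,"wy": 0,"wz": 0,"fingers": -1},
  {"x": 0,"y": 0,"z": 0,"wx": 0,"wy": 0,"wz": 0,"fingers": -1},
  {"x": 0,"y": 0,"z": 0,"wx": 0,"wy": 0,"wz": 0,"fingers": -1},
  {"x": 0,"y": 0,"z": 0,"wx": 0,"wy": 0,"wz": 0,"fingers": -1},
  {"x": 0,"y": 0,"z": 0,"wx": 0,"wy": 0,"wz": 0,"fingers": -1},
])

```text
clock: 13.35
ee_pos: [510.1, -43.3, 61.3]
tool_rot: [[-0.09, 0.996, 0.001], [0.996, 0.09, -0.0], [-0.0, 0.001, -1.0]]
ft_force: [0.0, 0.0, -1.3]
width: 0.45
grasp_force: 70.2
```

```bash
python3 - <<'E'
from h import *
st=read_state();print(st["clock"],np.round(st["ee_pos"],2),st["width"]*85,np.round(st["ft_force"],1),st["grasp_force"])
s=read_camera("scene");t=read_camera("top")
def crop(p,x0,y0,k,W,H): return cv2.resize(p["image"][y0:y0+H//k,x0:x0+W//k],(W,H),interpolation=cv2.INTER_CUBIC)
cv2.imwrite("pics/h.png",np.hstack([crop(s,235,165,10,400,400),crop(t,252,188,10,400,400)])[:,:,::-1])
X=np.array(st["ee_pos"]);
for z in(94,72,62,50):print(z,(proj(s,np.r_[X[:2],z-12])+.5-[235,165])*10)
for z in(40,20):
  for d in((0,0),(5,0),(0,5)):print(z,d,(proj(s,np.r_[X[:2]+d,z])+.5-[235,165])*10)
E
```

```text
13.35 [510.14 -43.3   61.31] 38.21637992389399 [ 0.   0.  -1.3] 70.23090720176697
94 [283.88971372  84.78566484]
72 [282.52644032 142.44924437]
62 [281.91501765 168.31112913]
50 [281.18799038 199.06284368]
40 (0, 0) [281.30865973 193.9587857 ]
40 (5, 0) [268.67119396 199.62023763]
40 (0, 5) [291.08115846 201.67883348]
20 (0, 0) [280.11088849 244.62197423]
20 (5, 0) [267.57546107 250.3194917 ]
20 (0, 5) [289.80039899 252.38558545]
```

View pics/h.png

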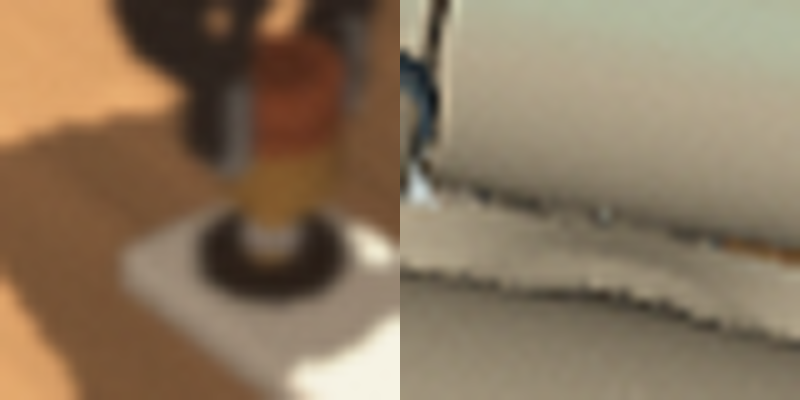

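```bash
python3 - <<'E'
from h import *
s=read_camera("scene");im=s["image"]
for v in range(169,196):print(v,[ "%3d,%3d,%3d"%tuple(c) for c in im[v,252:273]] if v in(176,178,182,184,186,189,191,193,194,195) else "")
E
```

```text
169 
170 
171 
172 
173 
174 
175 
176 ['114, 80, 54', ' 77, 56, 38', ' 54, 42, 32', ' 45, 33, 28', ' 51, 40, 34', ' 64, 55, 48', ' 83, 74, 67', ' 90, 75, 66', ' 99, 64, 51', '111, 60, 39', '117, 61, 38', '116, 59, 35', '114, 59, 35', '113, 58, 36', '108, 56, 34', '101, 52, 32', ' 97, 55, 36', ' 93, 63, 46', ' 99, 74, 53', '110, 80, 55', '117, 82, 55']
177 
178 ['104, 74, 51', ' 75, 54, 39', ' 53, 40, 32', ' 45, 33, 28', ' 49, 40, 33', ' 65, 56, 49', ' 86, 76, 68', ' 94, 78, 68', ' 96, 63, 48', '102, 55, 35', '106, 54, 32', '108, 56, 34', '107, 55, 34', '104, 54, 33', '102, 53, 32', ' 99, 55, 33', ' 97, 58, 36', '105, 71, 46', '111, 77, 50', '115, 81, 53', '115, 81, 53']
179 
180 
181 
182 ['123, 86, 56', '126, 89, 59', '120, 85, 56', '115, 83, 56', '104, 79, 57', '101, 82, 65', '106, 85, 66', '113, 86, 58', '121, 85, 49', '125, 85, 43', '129, 89, 45', '127, 87, 44', '127, 87, 43', '124, 86, 44', '118, 82, 42', '112, 77, 41', '109, 76, 44', '109, 76, 48', '110, 77, 49', '109, 76, 50', '113, 80, 52']
183 
184 ['120, 85, 56', '122, 87, 57', '122, 85, 55', '123, 87, 58', '122, 88, 59', 
[... 1484 characters left out ...]
 '138,122,104', '150,132,114', '151,134,115', '152,135,116']
194 ['158,141,121', '159,141,122', '155,139,119', '144,128,109', '131,115, 97', '109, 94, 80', ' 87, 74, 61', ' 75, 63, 52', ' 66, 55, 45', ' 63, 52, 42', ' 60, 49, 40', ' 62, 50, 41', ' 70, 60, 48', ' 79, 66, 55', ' 90, 78, 66', '115,101, 85', '137,122,104', '147,131,113', '150,134,115', '152,135,115', '152,135,115']
195 ['153,135,117', '158,140,121', '158,141,121', '158,140,121', '151,134,114', '142,126,108', '131,116, 98', '122,107, 91', '113, 99, 84', '109, 95, 80', '106, 92, 78', '107, 94, 79', '119,105, 89', '131,116, 99', '136,119,102', '143,128,110', '151,134,115', '153,136,118', '154,137,118', '151,134,116', '153,136,117']
```

```bash
python3 - <<'E'
from h import *
s=read_camera("scene");im=s["image"].astype(int)
print("col262",[(v,*im[v,262]) for v in range(183,197)]);print("col261",[(v,im[v,261].sum()) for v in range(183,197)])
X=np.array(read_state()["ee_pos"]);a=np.linspace(0,2*np.pi,200)
def ext(c,r,z):
    P=np.array([proj(s,np.array([c[0]+r*np.cos(b),c[1]+r*np.sin(b),z])) for b in a]);return P.min(0).round(2),P.max(0).round(2)
print("cap under",ext(X,19,X[2]-14),"cap top",ext(X,20,X[2]+30))
for c in((510.1,-43.3),(513,-43.3),(510.1,-40)):print("collar",c,ext(c,24,20),ext(c,24,16))
E
```

```text
col262 [(183, np.int64(128), np.int64(88), np.int64(44)), (184, np.int64(129), np.int64(89), np.int64(45)), (185, np.int64(130), np.int64(90), np.int64(46)), (186, np.int64(129), np.int64(90), np.int64(47)), (187, np.int64(131), np.int64(96), np.int64(61)), (188, np.int64(130), np.int64(108), np.int64(89)), (189, np.int64(121), np.int64(104), np.int64(88)), (190, np.int64(107), np.int64(84), np.int64(61)), (191, np.int64(72), np.int64(53), np.int64(35)), (192, np.int64(48), np.int64(35), np.int64(24)), (193, np.int64(45), np.int64(34), np.int64(25)), (194, np.int64(61), np.int64(49), np.int64(39)), (195, np.int64(105), np.int64(91), np.int64(77)), (196, np.int64(140), np.int64(123), np.int64(106))]
col261 [(183, np.int64(262)), (184, np.int64(258)), (185, np.int64(260)), (186, np.int64(266)), (187, np.int64(291)), (188, np.int64(325)), (189, np.int64(307)), (190, np.int64(248)), (191, np.int64(156)), (192, np.int64(107)), (193, np.int64(103)), (194, np.int64(154)), (195, np.int64(286)), (196, np.int64(376))]
cap under (array([256.57, 178.47]), array([268.72, 185.72])) cap top (array([256.4 , 166.83]), array([269.43, 174.34]))
collar (510.1, -43.3) (array([254.93, 184.4 ]), array([270.11, 193.63])) (array([254.92, 185.4 ]), array([270.08, 194.64]))
collar (513, -43.3) (array([254.2 , 184.72]), array([269.39, 193.97])) (array([254.19, 185.72]), array([269.36, 194.98]))
collar (510.1, -40) (array([255.56, 184.9 ]), array([270.76, 194.16])) (array([255.55, 185.9 ]), array([270.72, 195.16]))
```

```bash
python3 - <<'E'
from h import *
s=read_camera("scene");im=s["image"].astype(int)
for c in(262,264):print("col",c,[(v,*map(int,im[v,c])) for v in range(164,184)])
for c in(256,257,258,266,267,268):print("col",c,[(v,*map(int,im[v,c])) for v in range(181,190)])
X=np.array(read_state()["ee_pos"]);a=np.linspace(0,2*np.pi,400)
def low(r,z,col):
    P=np.array([proj(s,np.array([X[0]+r*np.cos(b),X[1]+r*np.sin(b),z])) for b in a]);m=abs(P[:,0]-col)<.15;return P[m,1].min().round(2),P[m,1].max().round(2)
for c in(262,264):print(c,"top",low(20,X[2]+30,c),"boundary",low(20,X[2]+8,c))
for c in(258,266,267):print(c,"under",low(19,X[2]-14,c),"collar",low(24,20,c))
E
```

```text
col 262 [(164, 110, 78, 54), (165, 140, 98, 66), (166, 178, 127, 83), (167, 188, 132, 86), (168, 146, 95, 61), (169, 97, 54, 33), (170, 83, 43, 26), (171, 82, 43, 26), (172, 83, 44, 26), (173, 88, 46, 28), (174, 102, 53, 32), (175, 113, 58, 35), (176, 115, 59, 37), (177, 113, 58, 35), (178, 107, 54, 31), (179, 113, 59, 35), (180, 116, 66, 36), (181, 124, 81, 41), (182, 129, 89, 44), (183, 129, 89, 45)]
col 264 [(164, 199, 144, 97), (165, 176, 126, 83), (166, 158, 112, 72), (167, 128, 88, 57), (168, 103, 61, 39), (169, 89, 48, 29), (170, 83, 43, 26), (171, 83, 44, 28), (172, 82, 43, 26), (173, 91, 48, 29), (174, 103, 53, 33), (175, 112, 57, 33), (176, 115, 59, 36), (177, 110, 55, 33), (178, 106, 53, 32), (179, 111, 60, 36), (180, 115, 67, 37), (181, 124, 82, 43), (182, 124, 84, 42), (183, 127, 88, 45)]
col 256 [(181, 81, 65, 52), (182, 104, 79, 57), (183, 116, 83, 55), (184, 120, 86, 56), (185, 122, 94, 70), (186, 111, 92, 74), (187, 82, 68, 56), (188, 56, 44, 35), (189, 47, 35, 28)]
col 257 [(181, 83, 71, 62), (182, 101, 82, 65), (183, 111, 81, 53), (184, 118, 86, 55), (185, 120, 94,
[... 613 characters left out ...]
1), (189, 43, 34, 26)]
col 268 [(181, 106, 73, 42), (182, 107, 75, 42), (183, 111, 79, 45), (184, 112, 79, 49), (185, 116, 89, 63), (186, 116, 95, 76), (187, 99, 84, 70), (188, 75, 63, 52), (189, 61, 49, 41)]
262 top (np.float64(166.85), np.float64(174.3)) boundary (np.float64(172.62), np.float64(180.15))
264 top (np.float64(166.89), np.float64(174.32)) boundary (np.float64(172.69), np.float64(180.14))
258 under (np.float64(179.6), np.float64(184.44)) collar (np.float64(185.11), np.float64(192.63))
266 under (np.float64(179.1), np.float64(185.22)) collar (np.float64(184.89), np.float64(193.12))
267 under (np.float64(179.57), np.float64(184.74)) collar (np.float64(185.24), np.float64(192.76))
```

The scene view shows the cap's socket over the stud, which is visible just below it at about (272,240), with the collar centred at about (272,253). The stud lies about 1–2 mm further in +x. I'll nudge that way, lower onto the taper and read the side forces.

Emit:
play_rows([
  {"x": 0,"y": 0.007,"z": 0,"wx": 0,"wy": 0,"wz": 0,"fingers": -1},
  {"x": 0,"y": 0,"z": 0.02,"wx": 0,"wy": 0,"wz": 0,"fingers": -1},
  {"x": 0,"y": 0,"z": 0.02,"wx": 0,"wy": 0,"wz": 0,"fingers": -1},
  {"x": 0,"y": 0,"z": 0.015,"wx": 0,"wy": 0,"wz": 0,"fingers": -1},
  {"x": 0,"y": 0,"z": 0,"wx": 0,"wy": 0,"wz": 0,"fingers": -1},
])

```text
clock: 14.1
ee_pos: [510.9, -43.6, 49.1]
tool_rot: [[-0.089, 0.996, -0.001], [0.996, 0.089, 0.0], [0.0, -0.001, -1.0]]
ft_force: [0.5, 1.4, -0.7]
width: 0.45
grasp_force: 70.2
```

Emit:
play_rows([
  {"x": 0,"y": 0,"z": 0.005,"wx": 0,"wy": 0,"wz": 0,"fingers": -1},
  {"x": 0,"y": 0,"z": 0.005,"wx": 0,"wy": 0,"wz": 0,"fingers": -1},
  {"x": 0,"y": 0,"z": 0,"wx": 0,"wy": 0,"wz": 0,"fingers": -1},
])

```text
clock: 14.4
ee_pos: [511.2, -43.7, 47.6]
tool_rot: [[-0.089, 0.996, -0.0], [0.996, 0.089, -0.0], [-0.0, -0.0, -1.0]]
ft_force: [-0.9, -1.7, -0.5]
width: 0.445
grasp_force: 70.2
```

Emit:
play_rows([
  {"x": 0,"y": 0,"z": 0.005,"wx": 0,"wy": 0,"wz": 0,"fingers": -1},
  {"x": 0,"y": 0,"z": 0.005,"wx": 0,"wy": 0,"wz": 0,"fingers": -1},
  {"x": 0,"y": 0,"z": 0.005,"wx": 0,"wy": 0,"wz": 0,"fingers": -1},
  {"x": 0,"y": 0,"z": 0.005,"wx": 0,"wy": 0,"wz": 0,"fingers": -1},
  {"x": 0,"y": 0,"z": 0,"wx": 0,"wy": 0,"wz": 0,"fingers": -1},
], force=90)

```text
clock: 14.9
ee_pos: [511.3, -43.9, 43.9]
tool_rot: [[-0.089, 0.996, 0.0], [0.996, 0.089, -0.0], [-0.0, 0.0, -1.0]]
ft_force: [-2.5, -4.3, 5.1]
width: 0.443
grasp_force: 91.5
```

Emit:
play_rows([
  {"x": -0.002,"y": -0.001,"z": 0.005,"wx": 0,"wy": 0,"wz": 0,"fingers": -1},
  {"x": 0,"y": 0,"z": 0.005,"wx": 0,"wy": 0,"wz": 0,"fingers": -1},
  {"x": 0,"y": 0,"z": 0.005,"wx": 0,"wy": 0,"wz": 0,"fingers": -1},
  {"x": 0,"y": 0,"z": 0.005,"wx": 0,"wy": 0,"wz": 0,"fingers": -1},
  {"x": 0,"y": 0,"z": 0,"wx": 0,"wy": 0,"wz": 0,"fingers": -1},
])

```text
clock: 15.4
ee_pos: [511.0, -44.2, 39.5]
tool_rot: [[-0.089, 0.996, -0.0], [0.996, 0.089, -0.0], [-0.0, -0.0, -1.0]]
ft_force: [-0.4, -4.6, -4.1]
width: 0.441
grasp_force: 90.6
```

Emit:
play_rows([
  {"x": -0.001,"y": 0,"z": 0.008,"wx": 0,"wy": 0,"wz": 0,"fingers": -1},
  {"x": 0,"y": 0,"z": 0.008,"wx": 0,"wy": 0,"wz": 0,"fingers": -1},
  {"x": 0,"y": 0,"z": 0.008,"wx": 0,"wy": 0,"wz": 0,"fingers": -1},
  {"x": 0,"y": 0,"z": 0.004,"wx": 0,"wy": 0,"wz": 0,"fingers": -1},
  {"x": 0,"y": 0,"z": 0,"wx": 0,"wy": 0,"wz": 0,"fingers": -1},
])

```text
clock: 15.9
ee_pos: [511.2, -44.1, 34.2]
tool_rot: [[-0.089, 0.996, 0.0], [0.996, 0.089, 0.0], [0.0, 0.0, -1.0]]
ft_force: [-1.5, -0.9, 1.9]
width: 0.445
grasp_force: 91.5
```

Emit:
play_rows([
  {"x": 0,"y": 0,"z": 0.005,"wx": 0,"wy": 0,"wz": 0,"fingers": -1},
  {"x": 0,"y": 0,"z": 0,"wx": 0,"wy": 0,"wz": 0,"fingers": -1},
  {"x": 0,"y": 0,"z": 0,"wx": 0,"wy": 0,"wz": 0,"fingers": -1},
])

```text
clock: 16.2
ee_pos: [511.2, -44.1, 34.1]
tool_rot: [[-0.089, 0.996, 0.001], [0.996, 0.089, 0.0], [-0.0, 0.001, -1.0]]
ft_force: [-7.1, -0.2, 26.3]
width: 0.441
grasp_force: 94.0
```

Emit:
play_rows([
  {"x": 0,"y": 0,"z": 0.001,"wx": 0,"wy": 0,"wz": 0,"fingers": -1},
  {"x": 0,"y": 0,"z": 0,"wx": 0,"wy": 0,"wz": 0,"fingers": -1},
  {"x": 0,"y": 0,"z": 0,"wx": 0,"wy": 0,"wz": 0,"fingers": -1},
  {"x": 0,"y": 0,"z": 0,"wx": 0,"wy": 0,"wz": 0,"fingers": -1},
  {"x": 0,"y": 0,"z": 0,"wx": 0,"wy": 0,"wz": 0,"fingers": -1},
])

```text
clock: 16.7
ee_pos: [511.2, -44.1, 34.0]
tool_rot: [[-0.089, 0.996, 0.001], [0.996, 0.089, -0.0], [-0.0, 0.001, -1.0]]
ft_force: [-8.4, 1.1, 31.9]
width: 0.447
grasp_force: 94.0
```

```bash
python3 - <<'E'
from h import *
s=read_camera("scene")
cv2.imwrite("pics/i.png",cv2.resize(s["image"][155:215,235:315],(800,600),interpolation=cv2.INTER_CUBIC)[:,:,::-1])
E
```

```text
(no output)
```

View pics/i.png

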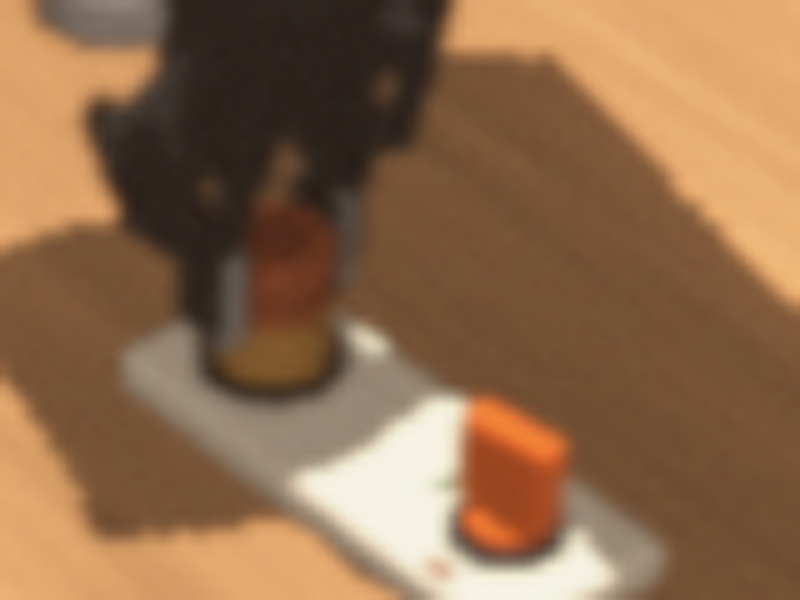

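The cap sits flush on the collar at (272,385) and is still held. The knob at (515,470) is turned and down. I'm handing the job in.

```bash
python3 -c "
from workcell import *
print(close_job())"
```

```text
the job is handed in; nothing more can be done
None
```

I handed the job in at about 17 s of the 64 s allowed: the wing knob is pushed down and turned clockwise to its stop, and the small cedar cap is snapped flush on the collar, with the gripper still holding it and pressing down at about 32 N.

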